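# Load a petri dish carousel and index it with its T-handle

### The job

Lay every petri dish waiting at the front of the bench, left of the carousel (two or three of them) flat in a carousel well of its own. Then fit the square-bored T-handle fully down onto the carousel's square shaft, turn the carousel with it two clicks (120 degrees) counter-clockwise as seen from above, so that the yellow mark stands at the red pointer, and finally lift the handle off and put it back upright on its parking pin.

Things in the scene. Friction and masses are not known exactly. Their poses are not given: they have to be found in the camera images.
- dish_a_centre (a point): Closed pale beige petri dish, 56 mm across, 14 mm high, 0.016 kg; the point is its centre, 7 mm above its underside, z up. May be absent.
- dish_b_centre (a point): Closed red petri dish, 56 mm across, 14 mm high, 0.016 kg; the point is its centre, 7 mm above its underside, z up. May be absent.
- dish_c_centre (a point): Closed pale beige petri dish, 56 mm across, 14 mm high, 0.016 kg; the point is its centre, 7 mm above its underside, z up. May be absent.
- carousel (a joint): Angle of the carousel deck on its fixed grey foot (rad), growing counter-clockwise seen from above. A detent holds it at 0, 1.05 and every further 1.05 (60 degrees) and draws it in from either side within about 0.4 rad; about 0.12 N m takes it over. It starts at the detent 0 and is wanted at 2.09 (two clicks on), where the yellow mark on the deck's edge stands at the red pointer on the foot.
- hub (a point): Centre of the white carousel deck (224 mm across) on its upper side, 34 mm above the bench, where the shaft rises; turns with the deck, z up. The steel shaft is 22 mm square with its sides along this frame's x and y, 40 mm tall, the last 5 mm tapered to 16 mm.
- well0 (a point): Centre of well 0's floor on the deck, level with hub (34 mm above the bench), 78 mm from the shaft's axis; turns with the deck. The well is a flat floor within a round grey rim 63 mm wide inside, 69 mm outside, 4 mm high, so that 10 mm of a dish stands out.
- well1 (a point): Centre of well 1's floor on the deck, level with hub (34 mm above the bench), 78 mm from the shaft's axis; turns with the deck. The well is a flat floor within a round grey rim 63 mm wide inside, 69 mm outside, 4 mm high, so that 10 mm of a dish stands out.
- well2 (a point): Centre of well 2's floor on the deck, level with hub (34 mm above the bench), 78 mm from the shaft's axis; turns with the deck. The well is a flat floor within a round grey rim 63 mm wide inside, 69 mm outside, 4 mm high, so that 10 mm of a dish stands out.
- well3 (a point): Centre of well 3's floor on the deck, level with hub (34 mm above the bench), 78 mm from the shaft's axis; turns with the deck. The well is a flat floor within a round grey rim 63 mm wide inside, 69 mm outside, 4 mm high, so that 10 mm of a dish stands out.
- handle_grip (a point): Centre of the orange cross-bar of the T-handle. The bar is 100 mm long along this frame's x, 18 mm wide (y) and 20 mm high, its centre 95 mm above the handle's underside; z is up along the handle. 0.25 kg.
- handle_foot (a point): Centre of the T-handle's underside, at the mouth of its bore; same axes as handle_grip. The hub of the handle is a 46 mm square aluminium block 50 mm tall whose bore is 24 mm square (sides along x and y), 44 mm deep, open below; fully fitted, this point meets hub and any of the four quarter turns will do.
- park (a point): Top of the black parking plate (56 mm square, 8 mm thick) at the foot of its round upright pin, 16 mm across and 32 mm tall with a tapered tip. The handle starts on it with the pin in its bore, at any yaw, its underside on the plate.
Not all that is in view belongs to the job. What is shaped like the part that bears handle_grip but black is not meant.

How it is judged:
By the outcome, as a careful person would: the job done as asked, in the order asked, and still so for the second after the job is handed in, with the robot touching nothing.
Of dish_a, dish_b, dish_c only 2 to 3 are there at a start; the rules pass over those that are not, and their reading is None.
At some moment in a run one of dish_a, dish_b, dish_c may be knocked a few centimetres aside while the robot is not near it.
It also fails if it takes over 195 s, if anything falls off the work surface, if the arm or the gripper's body presses on something with over 40 N, if the wrist force passes 120 N, or if a joint passes its speed limit or range.

### The arm

A 6-joint arm with a two-finger parallel gripper is mounted at the origin on a cart in front of the work surface, level with it; the furniture and walls round the work are solid. World frame = base frame: x ahead of the robot, y to its left, z up, the work surface at z = 0. Lengths are in m, angles in rad, forces in N, time in s.
With the tool pointing down it reaches from about 0.275 to 1 m from the base axis. Payload 8.4 kg.
Tool frame: the origin (TCP) lies on the centre line of the jaws, within the pads' length; the fingertips stand 17 mm ahead of it and the grasp point (between the pads) lies 2 mm behind it (bot.tcp_to_tips is the y of the fingertips in the tool frame, in m); y points along the fingers, z is the direction in which the jaws open and shut, and the axes are right-handed (so a half turn about y gives the same grasp; the last joint's range is limited). The gripper opens to 85 mm and grips with 20 to 120 N. Pads are 22 mm wide; open, the fingers measure 114 mm over their backs; the gripper's body (76 mm by 85 mm) begins 54 mm behind the grasp point. The pads swing forward as they close: fully open they stand 13 mm farther back than shut.
Start: joints at [-1.311, 0.353, 1.633, -0, 1.155, -0.002], TCP at [0.162, -0.604, 0.248] pointing down, gripper open.
Joint ranges: [-2.63, 2.63], [-0.92, 2.1], [0.06, 2.66], [-1.3, 4.44], [0, 2.69], [-3.02, 3.02]. Speed limits (rad/s): [2.22, 2.22, 2.79, 3.14, 3.14, 3.14].

### API

Orientations are given as a unit quaternion [x, y, z, w].
In Python, from workcell import bot, hand, kinematics, get_obs, vision, hand_in gives the robot as it stands. The module is installed in compiled form; this text tells all that it offers. Calls block until the motion is done:
- bot.reach(position, orientation): joint-space move of the TCP to a pose.
- bot.servo_line(position, ori=None, velocity=0.15): straight line of the TCP; ori=None keeps the orientation; velocity is the mean speed in m/s.
- bot.goto_joints(angles): joint-space move.
- hand.move_gripper(opening, strength=None): finger opening in m; strength is the grip in N (None keeps the last); returns when the fingers have stopped.
- bot.dwell(seconds).
- kinematics.solve_ik(position, orientation): joint angles nearest the present ones, or None.
- get_obs(): the state.
- vision.read_camera(name): name is "side" or "top"; returns a dict with "frame" (400x640x3 uint8, red, green, blue), "intrinsics" (3x3 intrinsics, pixels), "dist" ([k1, k2, p1, p2, k3] as OpenCV has them; the pictures are not rectified), "view" (4x4, takes a point from world to camera coordinates). Camera axes: x right, y down, z forward; pixel columns grow to the right and rows downward; lengths in m; the calibration is good to about 2 mm. A picture is of the moment at which its call begins. There is no depth.
A pose or a line that the arm cannot do raises bot.IKError and nothing moves.
- hand_in(): hands the job in, once; it reports no verdict.
The state is a dict: "time_s": time; "joint_pos": joint angles; "joint_vel": joint speeds; "joint_efforts": joint torques, N m; "position": TCP position; "orientation": TCP orientation; "wrist_force": force on the tool from outside, world axes, zero at the start; "ft_torque": the same for the moment, N m; "gripper_width": finger opening in m.
Only numpy, scipy, OpenCV 4.12 (cv2) and the standard library are available. Lean on these libraries where they do the work, as an engineer would, in place of code of your own. Each camera call takes 0.05 s, during which the arm holds its last target.

## Working session

There is one attempt and no reset: what is moved stays moved. The work goes in short steps, each a Python script; the robot and the scene stay as the last script left them, time stands still between calls to the robot, and variables do not carry over. Pictures are saved under pics/ and viewed, and the job is handed in when it is done.

```bash
mkdir -p pics; ls; python3 - <<'E'
from workcell import bot,hand,kinematics,get_obs,vision
import cv2,numpy as np
o=get_obs();print(o)
for n in("side","top"):
    r=vision.read_camera(n);cv2.imwrite(f"pics/{n}0.png",r["frame"][:,:,::-1])
    print(n,r["intrinsics"],r["dist"],r["view"])
E
```

```text
pics
{'time_s': 0.0, 'joint_pos': array([-1.31137772e+00,  3.53639875e-01,  1.63413359e+00,  1.22420536e-05,
        1.15519951e+00, -2.39394669e-03]), 'joint_vel': array([-0.00116438,  0.00010781,  0.00056068, -0.00163007, -0.00091417,
        0.00020671]), 'joint_efforts': array([-3.28417635e-03, -6.05262208e+01, -3.42069983e+01, -1.30739531e-04,
        9.11899551e-03, -1.98966501e-05]), 'position': array([ 0.16166116, -0.603263  ,  0.24756707]), 'orientation': array([-0.09235743,  0.70154134, -0.70057234,  0.0922402 ]), 'wrist_force': array([ 0.81404312, -0.66674016,  0.75447928]), 'ft_torque': array([ 0.06163995, -0.03456434, -0.03862582]), 'gripper_width': 0.08538953356001519}
side [[468.84604732   0.         318.79055324]
 [  0.         468.84604732 199.14686634]
 [  0.           0.           1.        ]] [-0.06458691  0.          0.          0.          0.        ] [[-0.9101064  -0.41427448 -0.00911075  0.55384391]
 [-0.2507443   0.56809036 -0.78383713  0.1930564 ]
 [ 0.32989945 -0.71109071 -0.62089963  1.11865818]
 [ 0.          0.          0.          1.        ]]
top [[360.90610464   0.         321.08183457]
 [  0.         360.90610464 195.62705391]
 [  0.           0.           1.        ]] [-0.04138713  0.          0.          0.          0.        ] [[-0.01034283 -0.99985925 -0.01320985  0.08044151]
 [-0.98337126  0.01256586 -0.18117139  0.57788641]
 [ 0.18131188  0.01111637 -0.98336282  1.12727041]
 [ 0.          0.          0.          1.        ]]
```

View pics/side0.png

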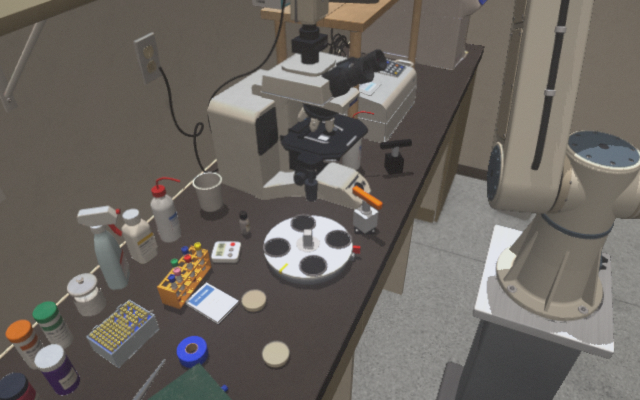

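View pics/top0.png

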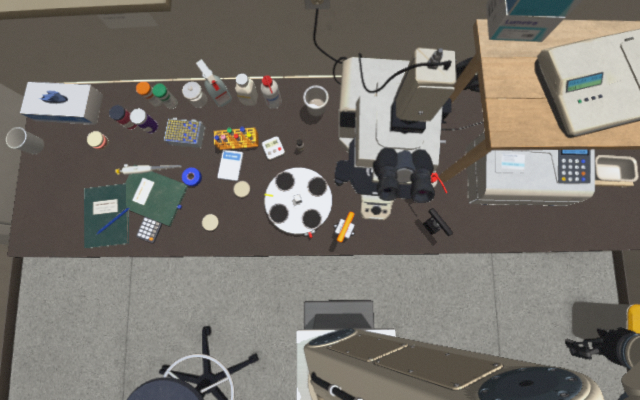

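The top view shows two beige dishes, at about (242,188) and (210,222), and no red one. The carousel is at (298,201), the orange handle at (345,228) and the black look-alike at (433,222). I'll enlarge these next.

```bash
cat > h.py <<'E'
import cv2,numpy as np
from workcell import bot,hand,kinematics,get_obs,vision
from scipy.spatial.transform import Rotation as R
def snap(n): return vision.read_camera(n)
def ray(c,p):
    u=cv2.undistortPoints(np.array([[p]],float),c["intrinsics"],np.array(c["dist"]))[0,0]
    V=c["view"];Rm=V[:3,:3];o=-Rm.T@V[:3,3];d=Rm.T@np.array([u[0],u[1],1.]);return o,d/np.linalg.norm(d)
def plane(c,p,z):
    o,d=ray(c,p);return o+d*(z-o[2])/d[2]
def tri(c1,p1,c2,p2):
    o1,d1=ray(c1,p1);o2,d2=ray(c2,p2)
    t=np.linalg.lstsq(np.stack([d1,-d2],1),o2-o1,rcond=None)[0]
    a=o1+t[0]*d1;b=o2+t[1]*d2;return (a+b)/2,np.linalg.norm(a-b)
def proj(c,P):
    V=c["view"];return cv2.projectPoints(np.array(P,float).reshape(-1,1,3),cv2.Rodrigues(V[:3,:3])[0],V[:3,3],c["intrinsics"],np.array(c["dist"]))[0][:,0]
def crop(c,x0,y0,w,h,s,f):
    cv2.imwrite(f,cv2.resize(c["frame"][y0:y0+h,x0:x0+w,::-1],None,fx=s,fy=s,interpolation=cv2.INTER_CUBIC))
E
python3 - <<'E'
from h import *
t=snap("top");s=snap("side")
crop(t,190,150,190,110,4,"pics/t1.png");crop(s,220,170,180,140,4,"pics/s1.png")
crop(s,220,270,100,100,4,"pics/s2.png")
E
```

```text
(no output)
```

View pics/t1.png

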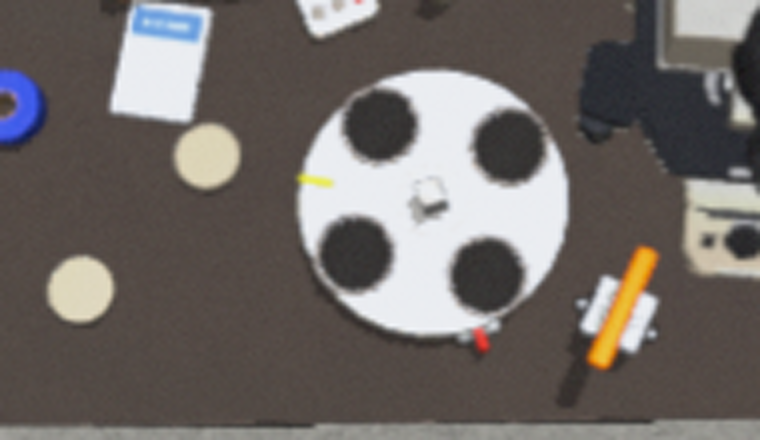

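View pics/s1.png

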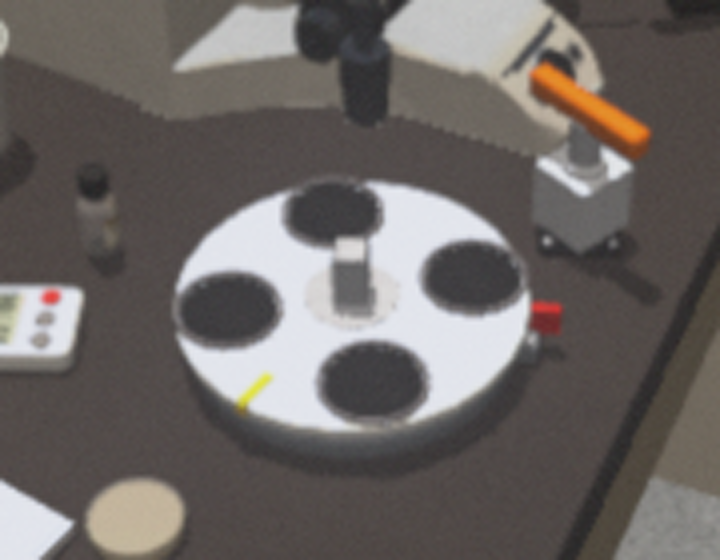

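The crop shows four free dark wells, the yellow mark on the left, the red pointer at the front, and the orange handle on its pin. The black look-alike at top (433,222) fits neither the colour nor the position. Two beige dishes are waiting. Measuring next.

```bash
cat > meas.py <<'E'
from h import *
def masks(c):
    f=cv2.GaussianBlur(c["frame"],(3,3),0);h=cv2.cvtColor(f,cv2.COLOR_RGB2HSV);return h
def blobs(m,amin=40):
    n,l,st,ce=cv2.connectedComponentsWithStats(m.astype(np.uint8));return [(ce[i],st[i],l==i) for i in range(1,n) if st[i][4]>amin]
def hullc(m):
    k=cv2.findContours(m.astype(np.uint8),cv2.RETR_EXTERNAL,cv2.CHAIN_APPROX_NONE)[0];k=max(k,key=cv2.contourArea)
    return k
def beige(c):
    h=masks(c).astype(int);return (h[...,0]>12)&(h[...,0]<32)&(h[...,1]>35)&(h[...,1]<120)&(h[...,2]>120)
def orange(c):
    h=masks(c).astype(int);return (h[...,0]>5)&(h[...,0]<20)&(h[...,1]>170)&(h[...,2]>130)
def red(c):
    h=masks(c).astype(int);return ((h[...,0]<6)|(h[...,0]>172))&(h[...,1]>150)&(h[...,2]>100)
def yellow(c):
    h=masks(c).astype(int);return (h[...,0]>24)&(h[...,0]<34)&(h[...,1]>140)&(h[...,2]>130)
E
python3 - <<'E'
from meas import *
t=snap("top");s=snap("side")
for nm,f in(("beige",beige),("orange",orange),("red",red),("yellow",yellow)):
  for cn,c in(("t",t),("s",s)):
    for ce,st,m in blobs(f(c),6 if nm in("red","yellow") else 40):
      if (cn=="t" and 120<ce[1]<250 and 60<ce[0]<460) or (cn=="s" and 170<ce[1]<380 and 140<ce[0]<400):
        print(nm,cn,ce.round(1),st,plane(c,ce,{"beige":.014,"orange":.11}.get(nm,.034)).round(4))
E
```

```text
beige t [177.5 129.5] [165 119  31  21 398] [0.8311 0.5814 0.014 ]
beige t [ 94.5 138.5] [ 86 131  17  16 210] [0.8045 0.8836 0.014 ]
beige t [241.3 188.5] [233 180  17  17 226] [0.6143 0.3463 0.014 ]
beige t [373.9 212.6] [361 199  32  21 171] [ 0.5258 -0.1021  0.014 ]
beige t [209.8 222. ] [201 214  18  17 234] [0.5005 0.4494 0.014 ]
beige s [366.5 186.6] [364 179   6  14  46] [ 0.5231 -0.1553  0.014 ]
beige s [181.6 189.9] [172 181  20  19  87] [1.0204 0.0813 0.014 ]
beige s [353.9 196.5] [345 186  17  18  77] [ 0.5401 -0.0954  0.014 ]
beige s [176.4 282.7] [171 275  12  15  48] [0.8047 0.3835 0.014 ]
beige s [253.3 299.3] [241 290  25  20 382] [0.6123 0.351  0.014 ]
beige s [275.4 353.7] [263 342  26  24 477] [0.4985 0.4553 0.014 ]
orange t [247.9 139.8] [234 131  24  16 121] [0.7541 0.307  0.11  ]
orange t [234.7 141.4] [227 134  16  14  90] [0.7494 0.3497 0.11  ]
orange t [222.9 145.3] [215 141  17   8  81] [0.7372 0.3874 0.11  ]
orange s [367.6 196.5] [354 186  28  21 182] [0.4672 0.006  0.11  ]
red t [235.8 136.1] [234 135   4   4  11] [0.7952 0.3663 0.034 ]
red t [437.2 179.8] [431 173  16  20  94] [ 0.6313 -0.3159  0.034 ]
red t [310.1 235.4] [309 234   3   4  11] [0.451  0.1112 0.034 ]
red s [157.7 190. ] [152 185  12  11  95] [1.0652 0.1301 0.034 ]
red s [356.5 247.4] [354 246   6   4  22] [0.4519 0.1173 0.034 ]
red s [187.2 258. ] [185 255   6   7  29] [0.8159 0.3203 0.034 ]
yellow t [248.4 134.2] [246 132   6   6  26] [0.8014 0.3227 0.034 ]
yellow s [197.  244.8] [194 243   7   5  27] [0.8215 0.272  0.034 ]
```

```bash
python3 - <<'E'
from meas import *
t=snap("top");s=snap("side");print(bot.tcp_to_tips,get_obs()["time_s"])
for cn,c,roi in(("t",t,(255,160,340,245)),("s",s,(255,205,362,285))):
    h=masks(c).astype(int);x0,y0,x1,y1=roi
    w=(h[...,2]>150)&(h[...,1]<45);q=np.zeros_like(w);q[y0:y1,x0:x1]=1;w&=q
    B=max(blobs(w),key=lambda b:b[1][4]);k=hullc(B[2]);k=cv2.convexHull(k)
    # points -> plane z=.034, circle fit robust
    P=np.array([plane(c,p,.034)[:2] for p in k[:,0].astype(float)])
    from scipy.optimize import least_squares
    r=least_squares(lambda v:np.hypot(*(P-v[:2]).T)-v[2],[.55,.15,.11],loss="soft_l1",f_scale=.001);print(cn,"deck",r.x.round(4))
    hub=r.x[:2]
    fill=np.zeros(w.shape,np.uint8);cv2.fillPoly(fill,[k],1)
    d=(fill>0)&(h[...,2]<90)
    for ce,st,m in blobs(d,60):
        p=plane(c,ce,.034)[:2];v=p-hub;print(" well",ce.round(1),st[4],p.round(4),"r",np.hypot(*v).round(4),"ang",np.degrees(np.arctan2(v[1],v[0])).round(1))
tb=lambda c:[(b[0],b[1]) for b in blobs(beige(c),150)]
E
```

```text
0.017 0.4
t deck [0.5695 0.1512 0.112 ]
 well [284.6 180.7] 209 [0.6348 0.1961] r 0.0792 ang 34.5
 well [316.9 186.1] 212 [0.6149 0.0875] r 0.0783 ang -54.5
 well [278.4 213.1] 217 [0.5255 0.2156] r 0.078 ang 124.4
 well [311.3 218.5] 220 [0.5063 0.1069] r 0.0772 ang -145.0
s deck [0.5683 0.1553 0.112 ]
 well [302.7 222.4] 231 [0.6153 0.087 ] r 0.0829 ang -55.5
 well [337.8 238.7] 279 [0.5063 0.1072] r 0.0785 ang -142.1
 well [276.6 247. ] 295 [0.6343 0.1968] r 0.078 ang 32.1
 well [312.8 265.1] 329 [0.5257 0.216 ] r 0.0741 ang 125.1
```

```bash
python3 - <<'E'
from h import *
t=snap("top");s=snap("side")
crop(t,280,180,36,40,14,"pics/t_shaft.png");crop(s,290,215,36,40,14,"pics/s_shaft.png")
a=cv2.imread("pics/t_shaft.png");b=cv2.imread("pics/s_shaft.png")
crop(t,325,205,40,40,14,"pics/x.png");crop(s,345,178,40,57,10,"pics/y.png")
c=cv2.imread("pics/x.png");d=cv2.imread("pics/y.png")
z=np.zeros((600,800,3),np.uint8)
z[:280,:252]=cv2.resize(a,None,fx=.5,fy=.5);z[:280,260:512]=cv2.resize(b,None,fx=.5,fy=.5);z[290:570,:280]=cv2.resize(c,None,fx=.5,fy=.5);z[0:570,400:800]=np.where(z[0:570,400:800]>0,z[0:570,400:800],0)
z[0:570,520:800]=d[:, :280]; cv2.imwrite("pics/m.png",z)
E
```

```text
(no output)
```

View pics/m.png

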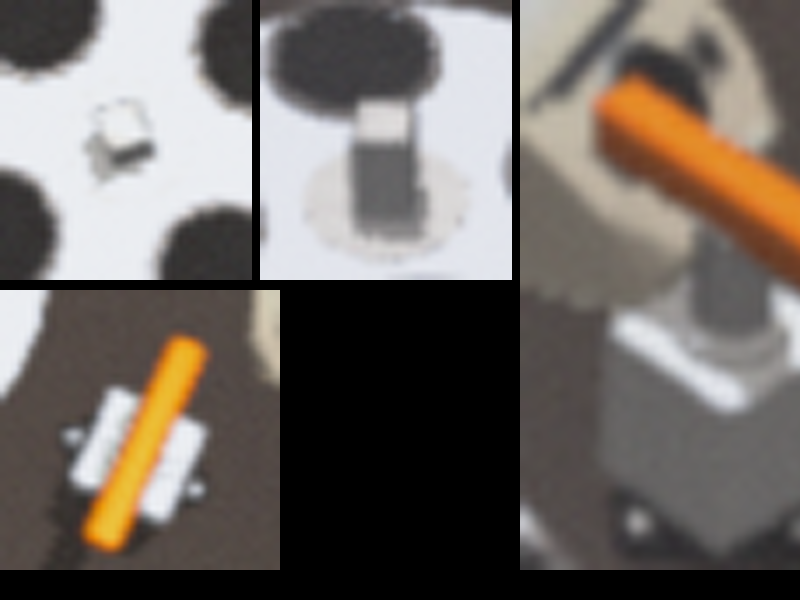

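```bash
python3 - <<'E'
from h import *
z=[]
for n,(x,y) in (("top",(286,186)),("side",(294,222))):
    f=np.mean([snap(n)["frame"].astype(float) for _ in range(10)],0)
    np.save(f"avg_{n}.npy",f)
    g=f[y:y+30,x:x+26,::-1].astype(np.uint8)
    z.append(cv2.resize(g,None,fx=15,fy=15,interpolation=cv2.INTER_NEAREST))
cv2.imwrite("pics/sh2.png",np.hstack(z))
E
```

```text
(no output)
```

View pics/sh2.png

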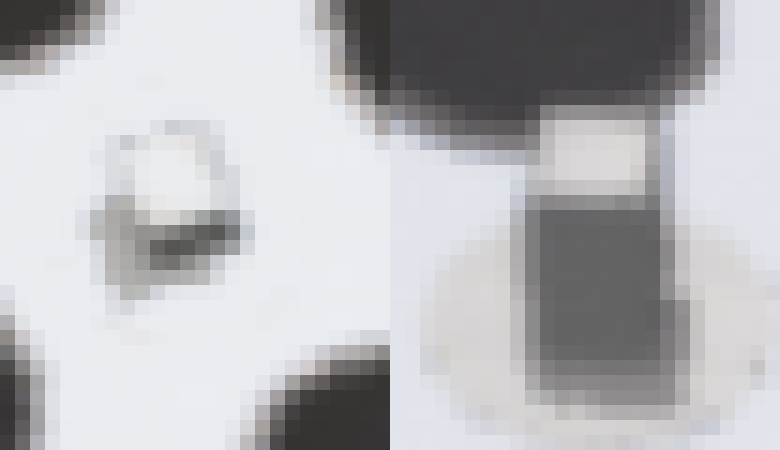

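```bash
python3 - <<'E'
from meas import *
s=snap("side");t=snap("top")
g=np.load("avg_side.npy").mean(2)
print(g[228:252,298:318].round().astype(int))
# boundary top light->body dark per column
for x in range(304,311):
    col=g[229:240,x];d=col[:-1]-col[1:];d=np.clip(d,0,None);w=d[3:9]
    print(x,((np.arange(3,9)+.5)*w).sum()/w.sum()+229)
g=np.load("avg_top.npy").mean(2);print(g[192:208,290:305].round().astype(int))
h=np.load("avg_top.npy")
y=yellow({"frame":h.astype(np.uint8)});print([ (b[0],b[1]) for b in blobs(y,2)])
f=h[190:200,258:275];print((f[...,0]-f[...,2]).round().astype(int))
E
```

```text
[[ 65  65  64  64  62  65  74  78  78  78  78  85  91  98 119 165 198 224
  230 230]
 [ 82  73  71  68  67  79 127 142 144 145 142 140 141 128 166 216 227 230
  230 230]
 [103  95  94  92  91 109 177 198 202 204 202 195 190 160 198 225 230 231
  231 231]
 [146 143 134 126 125 137 189 209 212 214 215 215 212 170 186 223 230 230
  230 230]
 [209 205 193 184 180 169 194 212 215 216 217 217 212 165 183 222 230 230
  230 230]
 [229 228 228 226 219 196 202 213 215 216 217 217 205 155 181 222 230 230
  230 230]
 [230 230 230 229 212 184 184 193 196 198 200 195 186 144 179 222 230 230
  230 230]
 [230 230 230 228 202 153 136 139 142 145 146 136 142 123 174 220 229 230
  230 230]
 [230 230 228 223 185 127 101 100 102 103 104 103 105 103 164 214 225 228
  229 230]
 [229 227 221 214 176 126 102  99 100 100 100 100  99 101 152 201 216 221
  225 229]
 [225 219 214 209 174 125 102 100 100 100 101 100  99  98 138 193 212 214
  217 223]
 [216 213 212 208 175 126 103 100 100 100 100 100 100  99 138 193 211 213
  213 217]
 [214 214 214 211 177 127 102 100 100 100 101 100  99 100 146 195 212 214
  214 
[... 2203 characters left out ...]
 14  13  14  14  13   8  -6  -7  -6  -7  -6  -6  -6  -7  -6]
 [ 14  14  14  14  15  14  14   9  -6  -7  -6  -7  -6  -6  -6  -6  -6]
 [ 13  14  14  15  14  14  16  16   1  -5  -6  -6  -6  -7  -7  -6  -6]
 [ 14  15  14  15  14  16  39  67  50  16   7  -2  -3  -4  -4  -5  -6]
 [ 14  14  15  14  14  22  77 144 139 118 108  89  76  59  29   4  -6]
 [ 14  14  14  15  13  18  53 101 111 117 138 150 149 143 110  29  -5]
 [ 13  14  14  14  14  14  14   8   2   3  16  54  69  90  86  23  -5]
 [ 13  14  14  15  13  11   6  -6  -7  -6  -5  -2  -1   0   1  -3  -6]
 [ 14  14  14  13  13  11   4  -4  -7  -7  -6  -6  -6  -6  -6  -6  -6]
 [ 14  14  13  12  13  12   5  -4  -6  -6  -7  -6  -6  -6  -6  -6  -7]]
```

```bash
python3 - <<'E'
from meas import *
s=snap("side");t=snap("top");hub=np.array([.5704,.1516])
a=plane(s,(304,234.7),.069);b=plane(s,(310,234.7),.069)
print("shaft yaw mod90 (side edge)",np.degrees(np.arctan2(*(b-a)[1::-1]))%90)
for p0,p1 in(((302.7,240),(312.2,240)),):  # silhouettes
    A=plane(s,p0,.055);B=plane(s,p1,.055);C=(A+B)/2;print(C,"width",np.linalg.norm(B-A))
# top dark edge
for (u0,v0),(u1,v1) in(((295.5,202.3),(301,200)),((296,203.6),(300.5,201.6))):
    A=plane(t,(u0,v0),.06);B=plane(t,(u1,v1),.06);print("top",np.degrees(np.arctan2(*(B-A)[1::-1]))%90)
for p in((265.,194.4),(272,195.6)):
    v=plane(t,p,.034)[:2]-hub;print("yellow",np.hypot(*v),np.degrees(np.arctan2(v[1],v[0])))
h=np.load("avg_top.npy");f=h[228:242,300:320];r=np.clip(f[...,0]-f[...,1]-60,0,None);yy,xx=np.mgrid[228:242,300:320]
c=((xx*r).sum()/r.sum(),(yy*r).sum()/r.sum());v=plane(t,c,.03)[:2]-hub;print("red",c,np.hypot(*v),np.degrees(np.arctan2(v[1],v[0])))
# orange bar top
for c in(t,s):
  m=[b for b in blobs(orange(c),60) if b[0][0]>320][0]
  k=hullc(m[2]);print(cv2.minAreaRect(k),m[0])
# predicted handle heights
print(proj(t,[[.47,.0,.113]]))
E
```

```text
shaft yaw mod90 (side edge) 23.930253803992656
[0.5647096  0.16258762 0.055     ] width 0.023430692506645912
top 22.355429519177164
top 23.6356057575061
yellow 0.11109246865799391 80.41575846439686
yellow 0.0871868199307924 80.67799781467801
red (np.float64(309.93581272418345), np.float64(234.59297715688123)) 0.12318712926638668 -161.18419703624636Traceback (most recent call last):
  File "<stdin>", line 16, in <module>
IndexError: list index out of range
```

```bash
sed -i 's/(h\[...,0\]>5)&(h\[...,0\]<20)&(h\[...,1\]>170)/(h[...,0]>5)\&(h[...,0]<23)\&(h[...,1]>150)/' meas.py; python3 - <<'E'
from meas import *
s=snap("side");t=snap("top")
ends={}
for n,c in(("t",t),("s",s)):
  for b in blobs(orange(c),60):
    if b[0][0]>320:
      k=hullc(b[2]);(cx,cy),wh,an=cv2.minAreaRect(k);bp=cv2.boxPoints(((cx,cy),wh,an));print(n,b[0],b[1],wh,bp.round(1).tolist())
      p=k[:,0].astype(float);v=cv2.fitLine(k,cv2.DIST_L2,0,.01,.01)[:,0];pr=(p-v[2:])@v[:2]
      ends[n]=[v[2:]+v[:2]*pr.min(),v[2:]+v[:2]*pr.max(),b[0]]
print(ends)
E=ends
if 't' in E and 's' in E:
  for i in range(2):
    for j in range(2): print(i,j,tri(t,E['t'][i],s,E['s'][j]))
  print("c",tri(t,E['t'][2],s,E['s'][2]))
  a,b=[plane(t,E['t'][i],.113) for i in(0,1)];print(a,b,np.linalg.norm(a-b),np.degrees(np.arctan2(*(b-a)[1::-1])), (a+b)/2)
# silver block top view & dish heights
for n,c in(("t",t),("s",s)):
  for b in blobs(beige(c),150):
    if (n=='t' and (200<b[0][0]<250 and 170<b[0][1]<230)) or (n=='s' and b[0][1]>280 and b[0][0]>230):
      print(n,b[0],[b[1][2:]],cv2.fitEllipse(hullc(b[2])))
E
```

```text
t [345.41899441 225.91061453] [337 211  18  32 179] (6.706686496734619, 32.724822998046875) [[335.20001220703125, 239.6999969482422], [349.20001220703125, 210.1999969482422], [355.29998779296875, 213.0], [341.29998779296875, 242.60000610351562]]
t [633.95483871 317.96451613] [628 304  12  30 310] (29.0, 11.0) [[628.0, 304.0], [639.0, 304.0], [639.0, 333.0], [628.0, 333.0]]
s [367.57142857 196.26020408] [353 186  30  21 196] (32.72731018066406, 6.37905216217041) [[351.8999938964844, 189.60000610351562], [355.5, 184.3000030517578], [382.70001220703125, 202.5], [379.20001220703125, 207.8000030517578]]
{'t': [array([634.29607066, 332.99417376]), array([634.33198831, 303.9942187 ]), array([633.95483871, 317.96451613])], 's': [array([353.6491499 , 187.01588235]), array([380.97370069, 205.03986974]), array([367.57142857, 196.26020408])]}
0 0 (array([ 0.37532051, -0.27936374,  0.30682939]), np.float64(0.7073612592988892))
0 1 (array([ 0.33909748, -0.45135375,  0.11499842]), np.float64(0.6940088834589122))
1 0 (array([ 0.4182438 , -0.41900226,  0.17457358]), np.float64(0.6870556155596107))
1 
[... 640 characters left out ...]
, 54.857444763183594)
s [572.40829146 302.46105528] [array([ 56,  41, 796], dtype=int32)] ((574.9246215820312, 299.7923278808594), (30.135318756103516, 55.5583610534668), 62.54001235961914)
s [531.98965517 300.6137931 ] [array([ 30,  30, 290], dtype=int32)] ((531.1109619140625, 299.6236572265625), (13.686427116394043, 36.10776901245117), 122.19922637939453)
s [253.32198953 299.36125654] [array([ 25,  20, 382], dtype=int32)] ((253.31500244140625, 299.3708190917969), (18.612659454345703, 24.110393524169922), 76.63859558105469)
s [275.41701245 353.61825726] [array([ 27,  24, 482], dtype=int32)] ((275.42120361328125, 353.6195983886719), (22.183828353881836, 25.77362060546875), 72.51074981689453)
```

```bash
cat >> meas.py <<'E'
def bar(c,xr,yr,f=orange):
    m=f(c);q=np.zeros_like(m);q[yr[0]:yr[1],xr[0]:xr[1]]=1
    b=max(blobs(m&q,20),key=lambda b:b[1][4]);k=hullc(b[2]);p=k[:,0].astype(float);v=cv2.fitLine(k,cv2.DIST_L2,0,.01,.01)[:,0]
    ce=b[0];ys,xs=np.nonzero(b[2]);P=np.stack([xs,ys],1)-ce;w,V=np.linalg.eigh(P.T@P);d=V[:,1]
    pr=(p-ce)@d;return ce+d*(pr.min()-.5),ce+d*(pr.max()+.5),ce
def dishes():
    t=snap("top");s=snap("side");out=[]
    for b in blobs(beige(t),150):
        if not(180<b[1][4]<290 and abs(b[1][2]-b[1][3])<5 and b[0][1]>150): continue
        P=plane(t,b[0],.014)
        q=proj(s,P)[0]; best=None
        for b2 in blobs(beige(s),150):
            if np.linalg.norm(b2[0]-q)<14: best=b2
        out.append((P.round(4),b[0].round(1),None if best is None else (tri(t,b[0],s,best[0]))))
    return out
E
python3 - <<'E'
from meas import *
t=snap("top");s=snap("side")
e=bar(t,(325,370),(200,250));f=bar(s,(345,395),(180,212));print(e,f)
for i in range(2):
  for j in range(2): print(i,j,tri(t,e[i],s,f[j]))
print(tri(t,e[2],s,f[2]))
a,b=[plane(t,e[i],.113) for i in(0,1)];print(np.linalg.norm(a-b),np.degrees(np.arctan2(*(b-a)[1::-1])), (a+b)/2,plane(t,e[2],.113))
print(dishes())
E
```

```text
(array([352.20312146, 211.00040743]), array([338.15979123, 241.70823929]), array([345.36158192, 225.96045198])) (array([381.45279454, 205.22063276]), array([353.1266976 , 186.88417001]), array([367.51295337, 196.19689119]))
0 0 (array([ 0.48299521, -0.03253016,  0.06118423]), np.float64(0.08569389496709254))
0 1 (array([ 0.51882803, -0.02291537,  0.10530802]), np.float64(0.0014457678202201315))
1 0 (array([0.42486566, 0.02246532, 0.107303  ]), np.float64(0.0010061541866340405))
1 1 (array([0.4578532 , 0.03567116, 0.15941212]), np.float64(0.07416297650545811))
(array([ 0.47165928, -0.00096903,  0.10482859]), np.float64(0.003608004630898118))
0.10366160437218783 154.3114217114759 [4.71752557e-01 3.05859194e-04 1.13000000e-01] [ 4.72619962e-01 -1.00751220e-04  1.13000000e-01]
[(array([0.6143, 0.3463, 0.014 ]), array([241.3, 188.5]), (array([0.61528132, 0.3474847 , 0.00878624]), np.float64(0.00028954977516477764))), (array([0.5009, 0.4498, 0.014 ]), array([209.8, 221.9]), (array([0.50135707, 0.45174784, 0.00750896]), np.float64(0.0006845588239656705))), (array([-0.0353,  0.089 ,  0.014 ]), array([318.4, 392.2]), (array([-0.03168715,  0.08879529,  0.02292003]), np.float64(0.0012279684857758502)))]
```

```bash
cat >> h.py <<'E'
def ori(deg):
    a=np.radians(deg);z=np.array([np.cos(a),np.sin(a),0]);y=np.array([0,0,-1.]);x=np.cross(y,z)
    return R.from_matrix(np.stack([x,y,z],1)).as_quat()
def jawyaw():
    z=R.from_quat(get_obs()["orientation"]).as_matrix()[:,2];return np.degrees(np.arctan2(z[1],z[0]))
E
python3 - <<'E'
from h import *
t=snap("top");s=snap("side")
for p in((336,180),(362,193),(380,200),(432,200)):
  print(p,[plane(t,p,z)[:2].round(3) for z in(.15,.2,.3)])
print(proj(s,[[.472,0,.25],[.472,0,.35],[.472,0,.105]]))
print("eyepiece",tri(t,(424,193),s,(378,60)),tri(t,(394,193),s,(342,83)))
print("yaw",jawyaw())
for nm,p,al in(("handle",(.472,0,.25),[64.2,-115.8]),("hub",(.5704,.1516,.25),[23+90*k for k in range(-2,3)]+[23+90*k+120 for k in range(-2,3)]),("d1",(.614,.346,.1),range(-180,180,30)),("w",(.635,.196,.1),range(-180,180,30)),("d2",(.501,.45,.1),range(-180,180,30))):
  for a in al:
    q=kinematics.solve_ik(list(p),ori(a));print(nm,a,None if q is None else np.round(q,2))
crop(s,260,30,170,220,2.7,"pics/mic.png")
E
```

```text
(336, 180) [array([0.608, 0.027]), array([0.597, 0.029]), array([0.574, 0.032])]
(362, 193) [array([ 0.567, -0.05 ]), array([ 0.558, -0.045]), array([ 0.539, -0.035])]
(380, 200) [array([ 0.545, -0.103]), array([ 0.537, -0.096]), array([ 0.52, -0.08])]
(432, 200) [array([ 0.543, -0.259]), array([ 0.535, -0.244]), array([ 0.518, -0.214])]
[[369.82061747 148.427099  ]
 [372.32726615 110.87859918]
 [366.57327459 196.20287962]]
eyepiece (array([ 0.51794946, -0.16601403,  0.40173962]), np.float64(0.0006230737366081108)) (array([ 0.55487936, -0.09725783,  0.35757401]), np.float64(0.05813843097145112))
yaw -75.00055868856403
handle 64.2 [-0.    0.11  1.95 -0.    1.08 -1.12]
handle -115.8 [-0.    0.11  1.95 -0.    1.08  2.02]
hub -157 [ 0.26  0.3   1.71 -0.    1.14  3.  ]
hub -67 [ 0.26  0.3   1.71 -0.    1.14  1.43]
hub 23 [ 0.26  0.3   1.71  0.    1.14 -0.14]
hub 113 [ 0.26  0.3   1.71 -0.    1.14 -1.71]
hub 203 [ 0.26  0.3   1.71 -0.    1.14  3.  ]
hub -37 [ 0.26  0.3   1.71 -0.    1.14  0.9 ]
hub 53 [ 0.26  0.3   1.71 -0.    1.14 -0.67]
hub 143 [ 0.26  0.3   1.71 -0.    1.14 -2.24]
hub 2
[... 955 characters left out ...]
  0.57  1.65 -0.    0.92 -0.75]
w 90 [ 0.3   0.57  1.65 -0.    0.92 -1.27]
w 120 [ 0.3   0.57  1.65 -0.    0.92 -1.8 ]
w 150 [ 0.3   0.57  1.65 -0.    0.92 -2.32]
d2 -180 [ 0.73  0.58  1.63 -0.    0.93 -2.41]
d2 -150 [ 0.73  0.58  1.63 -0.    0.93 -2.94]
d2 -120 [ 0.73  0.58  1.63 -0.    0.93  2.82]
d2 -90 [ 0.73  0.58  1.63 -0.    0.93  2.3 ]
d2 -60 [ 0.73  0.58  1.63 -0.    0.93  1.78]
d2 -30 [ 0.73  0.58  1.63 -0.    0.93  1.25]
d2 0 [ 0.73  0.58  1.63 -0.    0.93  0.73]
d2 30 [ 0.73  0.58  1.63 -0.    0.93  0.21]
d2 60 [ 0.73  0.58  1.63 -0.    0.93 -0.32]
d2 90 [ 0.73  0.58  1.63 -0.    0.93 -0.84]
d2 120 [ 0.73  0.58  1.63 -0.    0.93 -1.36]
d2 150 [ 0.73  0.58  1.63 -0.    0.93 -1.89]
```

View pics/mic.png

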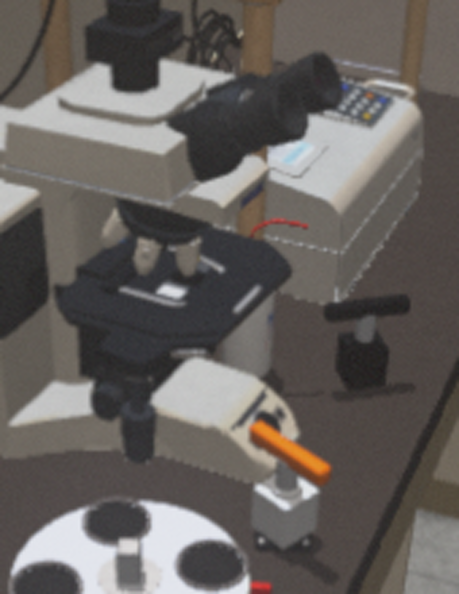

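```bash
python3 - <<'E'
from meas import *
def T():return round(get_obs()["time_s"],2)
a=np.radians(-75)
print(T());bot.reach([.42*np.cos(a),.42*np.sin(a),.28],ori(-75));print(T())
bot.reach([.45*np.cos(.35),.45*np.sin(.35),.28],ori(30));print(T())
D=dishes();print(D)
d=min([x[0] for x in D if x[0][0]>.3],key=lambda p:abs(p[1]-.45))
bot.reach([d[0],d[1],.10],ori(30));print(T(),get_obs()["position"],jawyaw(),get_obs()["wrist_force"])
hand.move_gripper(.062,30);print(T(),get_obs()["gripper_width"])
s=snap("side");t=snap("top");cv2.imwrite("pics/s3f.png",s["frame"][:,:,::-1])
c=proj(s,[get_obs()["position"]])[0];print(c);crop(s,int(c[0])-50,int(c[1])-50,100,110,5,"pics/s3.png")
E
```

```text
2.1
2.94
5.23
[(array([0.6141, 0.3463, 0.014 ]), array([241.3, 188.5]), (array([0.61517326, 0.34755908, 0.00852157]), np.float64(0.00012196714408137268))), (array([0.501 , 0.4499, 0.014 ]), array([209.7, 221.9]), (array([0.50124067, 0.45178778, 0.00770864]), np.float64(0.0009277480928321952)))]
6.67 [0.50153148 0.44920854 0.10092797] 29.96518055521588 [-0.604969   -0.78491994 -0.59365921]
7.03 0.0621079527997887
[272.52622869 325.46073465]
```

View pics/s3.png

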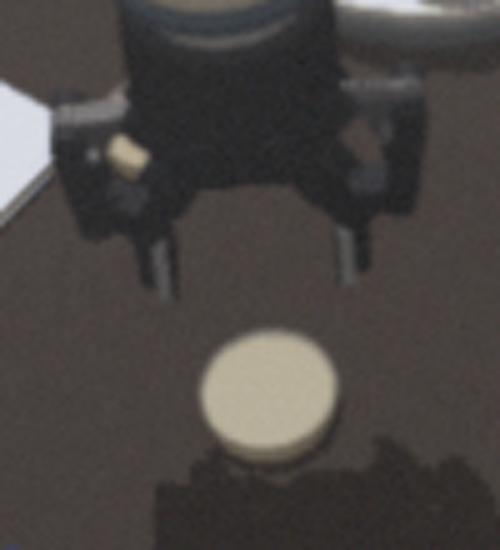

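```bash
cat >> meas.py <<'E'
def T():return round(get_obs()["time_s"],2)
def grab(d,yaw):
    bot.servo_line([d[0],d[1],.0245],ori(yaw),.1);o=get_obs();print("at",o["position"].round(4),o["wrist_force"].round(1))
    hand.move_gripper(.03,25);o=get_obs();print("w",o["gripper_width"],o["wrist_force"].round(1),T())
    p=o["position"];bot.servo_line([d[0],d[1],.12],None,.15);bot.dwell(.1);o=get_obs();print("w",o["gripper_width"],T())
E
python3 - <<'E'
from meas import *
grab((.501,.4503),30)
s=snap("side");c=proj(s,[get_obs()["position"]])[0];crop(s,int(c[0])-50,int(c[1])-50,100,110,5,"pics/s4.png")
E
```

```text
at [0.5014 0.4507 0.025 ] [0.2 0.3 0.4]
w 0.05332452471516028 [-1.4 -2.1  6. ] 8.3
w 0.029673372900522823 9.18
```

View pics/s4.png

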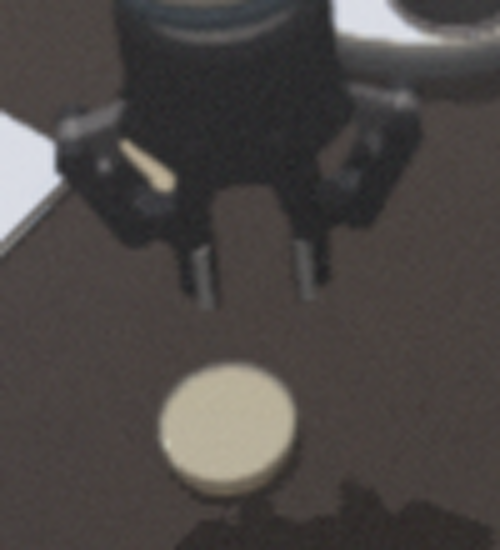

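The grip slipped off the dish's upper edge and the dish lies a little aside. I'll look again and go lower, with a guarded descent.

```bash
python3 - <<'E'
from meas import *
hand.move_gripper(.066,30)
bot.reach([.46,.40,.15],ori(30))
D=dishes();print(D)
d=min([x[0] for x in D if x[0][0]>.3],key=lambda p:abs(p[1]-.45))
bot.reach([d[0],d[1],.08],ori(30))
bot.servo_line([d[0],d[1],.026],ori(30),.1);bot.dwell(.15);f0=get_obs()["wrist_force"][2]
for z in np.arange(.024,.0125,-.002):
    bot.servo_line([d[0],d[1],z],ori(30),.04);bot.dwell(.1);o=get_obs();print(z.round(4),o["position"].round(4),o["wrist_force"].round(2))
    if o["wrist_force"][2]-f0>3:break
np.save("d.npy",d);print(T())
E
```

```text
[(array([0.6141, 0.3463, 0.014 ]), array([241.3, 188.5]), (array([0.61500443, 0.34734101, 0.00948932]), np.float64(5.5497524545908114e-05)))]
0.024 [0.6142 0.3463 0.0241] [ 0.88 -0.18 -0.02]
0.022 [0.6141 0.3463 0.0219] [ 0.23  0.41 -0.14]
0.02 [0.6141 0.3463 0.0199] [-0.12  0.21 -0.1 ]
0.018 [0.6145 0.3465 0.0191] [-2.45 -2.5   8.42]
13.15
```

That view hid the front dish behind the arm, so I'm now over the far dish. Contact came at TCP z = 0.019. I'll close here and check before lifting.

```bash
python3 - <<'E'
from meas import *
d=np.load("d.npy")
bot.servo_line([d[0],d[1],.0215],ori(30),.04)
s=snap("side");a=s
hand.move_gripper(.05,40);o=get_obs();print(o["gripper_width"],o["position"],o["wrist_force"])
s=snap("side");c=proj(s,[o["position"]])[0];print(c)
crop(a,int(c[0])-40,int(c[1])-50,80,100,5,"pics/a.png");crop(s,int(c[0])-40,int(c[1])-50,80,100,5,"pics/b.png")
cv2.imwrite("pics/s5.png",np.hstack([cv2.imread("pics/a.png"),cv2.imread("pics/b.png")]));print(T())
E
```

```text
0.05389179820143807 [0.61404566 0.34628264 0.02182864] [-0.75133423 -0.87303705  6.07258013]
[253.39044587 295.36006229]
13.78
```

View pics/s5.png

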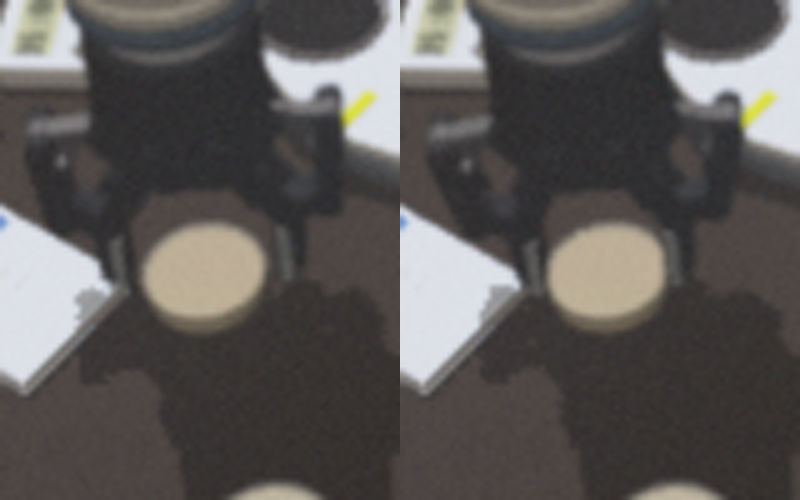

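```bash
python3 - <<'E'
from meas import *
d=np.load("d.npy")
hand.move_gripper(.04,60);o=get_obs();print(o["gripper_width"],o["wrist_force"])
bot.servo_line([d[0],d[1],.035],None,.04);bot.dwell(.2);o=get_obs();print(o["gripper_width"],o["position"],o["wrist_force"])
s=snap("side");c=proj(s,[o["position"]])[0];crop(s,int(c[0])-40,int(c[1])-50,80,100,5,"pics/s6.png");print(T())
E
```

```text
0.05336887491924398 [-1.9736334  -0.97806092  7.26125065]
0.05272913827168693 [0.61397911 0.34620746 0.0347705 ] [1.11973352 0.59076069 0.21221282]
14.73
```

View pics/s6.png

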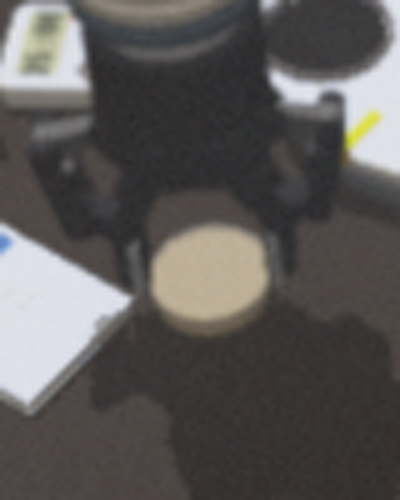

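```bash
cat >> meas.py <<'E'
def look(fn,w=80,h=100,dx=0):
    s=snap("side");o=get_obs();c=proj(s,[o["position"]])[0];crop(s,int(c[0])-w//2,int(c[1])-h//2,w,h,5,fn);return s
E
python3 - <<'E'
from meas import *
d=np.load("d.npy");w=(.6348,.1964)
bot.servo_line([d[0],d[1],.13],None,.2);print(get_obs()["gripper_width"])
bot.reach([w[0],w[1],.13],ori(125));print(get_obs()["gripper_width"],get_obs()["position"],T())
bot.servo_line([w[0],w[1],.075],ori(125),.12);bot.dwell(.1)
o=get_obs();print(o["gripper_width"],o["position"],o["wrist_force"])
look("pics/s7.png");print(T())
E
```

```text
0.05239459875551145
0.052840275525432585 [0.63453642 0.19653869 0.12943408] 17.0
0.0529009980178581 [0.63547552 0.19665577 0.07593409] [0.01966344 0.09812207 0.78495289]
17.76
```

View pics/s7.png

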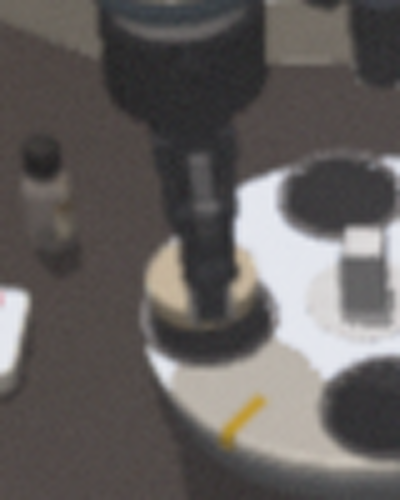

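The dish is held level, above the well. Lowering it now.

```bash
cat >> meas.py <<'E'
def place(w,yaw):
    f0=get_obs()["wrist_force"][2]
    for z in np.arange(.066,.0535,-.002):
        bot.servo_line([w[0],w[1],z],ori(yaw),.06);bot.dwell(.05);o=get_obs();df=o["wrist_force"][2]-f0
        if df>2.5:break
    print("down",z.round(4),o["position"].round(4),df.round(2))
    hand.move_gripper(.066,30);bot.servo_line([w[0],w[1],.13],None,.15);print(T())
E
python3 - <<'E'
from meas import *
place((.6348,.1964),125)
bot.reach([.45,.0,.25],ori(30))
D=dishes();print(D)
s=snap("side");t=snap("top");crop(t,190,150,190,110,4,"pics/t8.png");crop(s,220,170,180,140,4,"pics/s8.png");print(T())
E
```

```text
down 0.054 [0.6352 0.1964 0.0559] 17.08
20.85
[(array([0.6401, 0.2003, 0.014 ]), array([284. , 180.5]), (array([0.63487352, 0.19758702, 0.03968677]), np.float64(0.0013967921299716302))), (array([0.5302, 0.4845, 0.014 ]), array([200. , 213.4]), (array([0.5306244 , 0.48681326, 0.00685933]), np.float64(0.0011207809548938372)))]
22.28
```

View pics/t8.png

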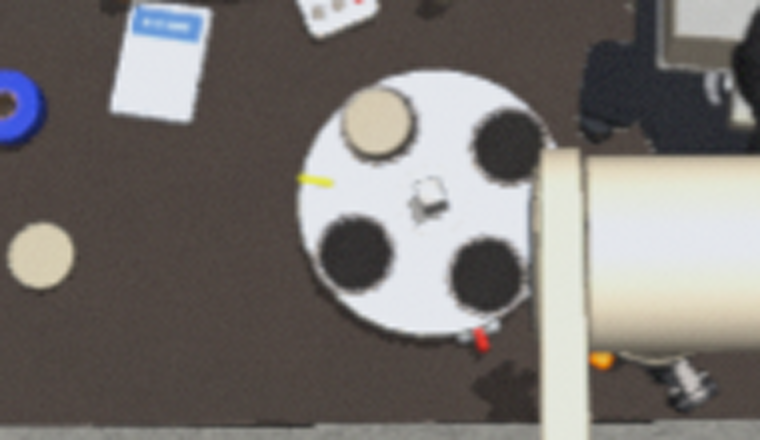

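View pics/s8.png

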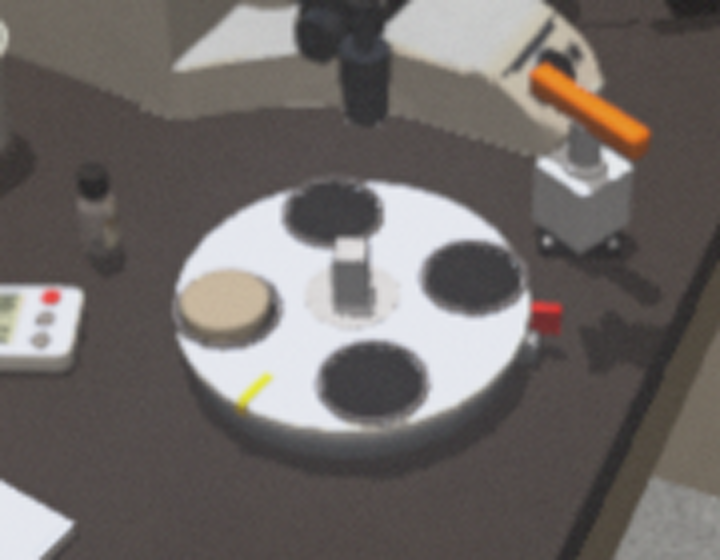

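Dish 1 lies flat in its well. The other dish has been knocked to (0.530, 0.485), at top px (200,213), which explains the slipped grasp. I'll fetch it there with the jaws turned away from the notebook.

```bash
python3 - <<'E'
from meas import *
d=(.5302,.4848)
print([kinematics.solve_ik([d[0],d[1],.02],ori(-15)),kinematics.solve_ik([.5256,.2158,.06],ori(20))])
hand.move_gripper(.078,30)
bot.reach([.45,.3,.2],ori(-15))
bot.reach([d[0],d[1],.08],ori(-15))
t=snap("top");s=snap("side");c=proj(s,[get_obs()["position"]])[0];crop(s,int(c[0])-60,int(c[1])-40,120,100,5,"pics/s9.png")
for b in blobs(beige(s),200):
  if b[0][1]>300 and b[0][0]<400: print(b[0],b[1],plane(s,b[0],.008))
print(T())
E
```

```text
[array([ 7.38611009e-01,  7.40018478e-01,  1.54450150e+00, -4.44089210e-16,
        8.57072672e-01,  1.00041040e+00]), array([ 3.86952256e-01,  5.10264950e-01,  1.88981880e+00, -4.44089210e-16,
        7.41508904e-01,  3.78864059e-02])]
[116.86752988 326.24900398] [  90  301   57   49 1004] [0.85077713 0.53804893 0.008     ]
[253.94481236 362.38631347] [242 351  26  23 453] [0.53076879 0.48803868 0.008     ]
24.84
```

View pics/s9.png

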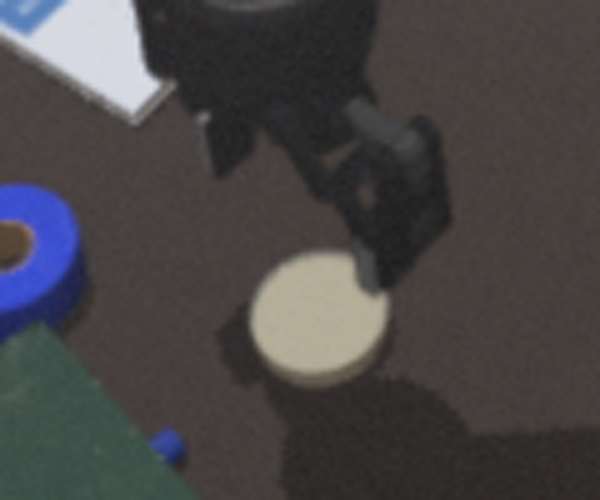

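```bash
python3 - <<'E'
from meas import *
d=(.5302,.4850)
bot.servo_line([d[0],d[1],.0225],ori(-15),.08);bot.dwell(.1);o=get_obs();print(o["position"],o["wrist_force"])
hand.move_gripper(.04,60);o=get_obs();print(o["gripper_width"],o["position"],o["wrist_force"])
bot.servo_line([d[0],d[1],.036],None,.04);bot.servo_line([d[0],d[1],.13],None,.2);print(get_obs()["gripper_width"])
w=(.5256,.2159)
bot.reach([w[0],w[1],.13],ori(20));bot.servo_line([w[0],w[1],.075],ori(20),.12);bot.dwell(.1);o=get_obs();print(o["gripper_width"],o["position"],o["wrist_force"])
look("pics/s10.png");print(T())
E
```

```text
[0.53058981 0.485343   0.02318049] [-0.38443886 -0.05551818 -0.30761698]
0.052343569067791 [0.53051913 0.48533879 0.0239463 ] [-2.79666746 -1.12403981  7.45966081]
0.052127869051485684
0.052280234327757344 [0.52619642 0.21634538 0.07575939] [-0.08430897  0.9849103  -0.11480325]
29.1
```

View pics/s10.png

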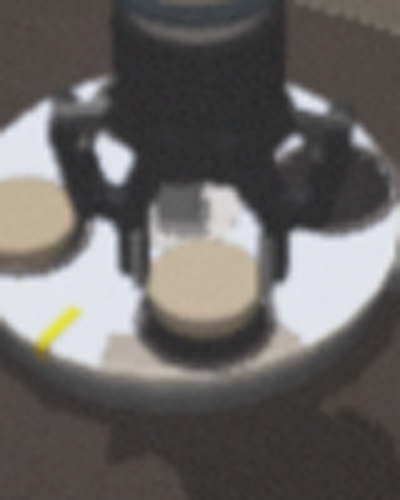

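```bash
sed -i 's/np.arange(.066,.0535,-.002)/[.064,.061,.0595,.0585,.0575,.0565,.0555]/; s/print("down",z.round(4)/print("down",z/' meas.py; python3 - <<'E'
from meas import *
place((.5256,.2159),20)
hand.move_gripper(.07,30)
bot.reach([.40,.0,.25],ori(64.2))
s=snap("side");t=snap("top");crop(t,190,150,190,110,4,"pics/t11.png");crop(s,220,170,180,140,4,"pics/s11.png");print(dishes(),T())
E
```

```text
down 0.0575 [0.526  0.2161 0.058 ] 6.07
31.61
[(array([0.6396, 0.2005, 0.014 ]), array([284. , 180.7]), (array([0.6345223 , 0.19772655, 0.04012902]), np.float64(0.0019304093160899011)))] 33.1
```

View pics/t11.png

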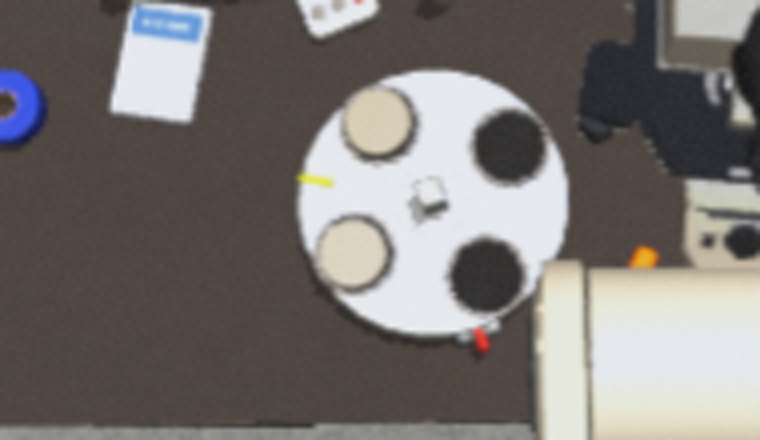

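View pics/s11.png

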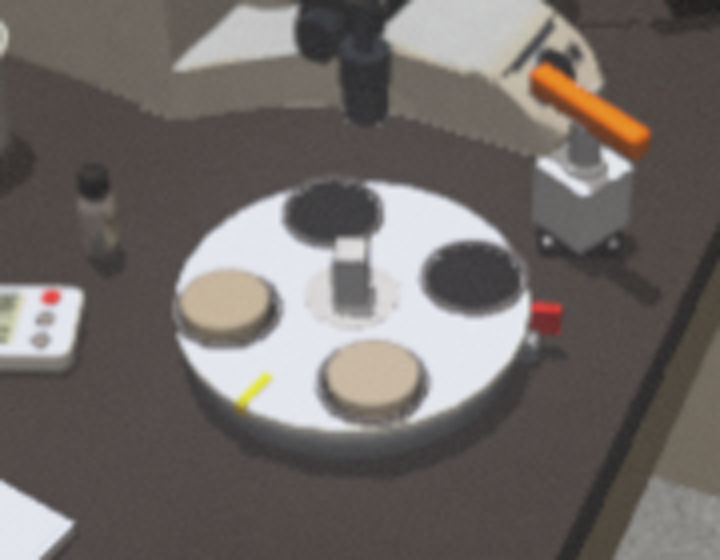

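Both dishes lie flat, and neither view shows a third. The candidates for the handle are the orange T at top (345,226) / side (367,196) and the black T at top (433,222). The orange one fits the description: right colour, aluminium block, on the parking pin. The crops above confirm it. Grasping it now.

```bash
python3 - <<'E'
from meas import *
hx,hy=.472,.0002
bot.reach([hx,hy,.20],ori(64.2))
bot.servo_line([hx,hy,.101],ori(64.2),.12);bot.dwell(.1);o=get_obs();print(o["position"],o["wrist_force"])
s=look("pics/a.png")
hand.move_gripper(.0,80);bot.dwell(.2);o=get_obs();print(o["gripper_width"],o["position"],o["wrist_force"],o["ft_torque"],T())
look("pics/b.png")
cv2.imwrite("pics/s12.png",np.hstack([cv2.imread("pics/a.png"),cv2.imread("pics/b.png")]))
E
```

```text
[4.72628751e-01 1.91195330e-04 1.01839047e-01] [-0.52926341 -0.67221699 -0.52052413]
0.01863303160286135 [4.72126435e-01 1.17909274e-04 1.01463215e-01] [-1.38563045 -0.19551755  7.34702408] [-0.10494466  0.278138    0.03511583] 35.4
```

View pics/s12.png

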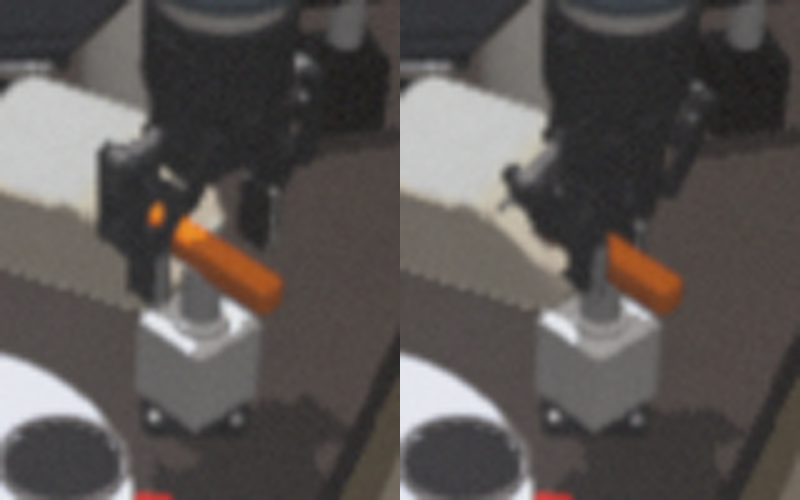

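```bash
python3 - <<'E'
from meas import *
bot.servo_line([.472,.0002,.2],None,.1);print(get_obs()["gripper_width"],get_obs()["wrist_force"])
bot.reach([.5704,.1516,.21],ori(23));bot.servo_line([.5704,.1516,.185],ori(23),.08);bot.dwell(.4);o=get_obs();print(o["position"],jawyaw(),o["gripper_width"],o["ft_torque"],T())
fs=[snap("side") for _ in range(6)];s=fs[0];s["frame"]=np.mean([f["frame"].astype(float) for f in fs],0).astype(np.uint8)
p=o["position"];foot=p-[0,0,.0935];a=np.radians(23-90);ex=np.array([np.cos(a),np.sin(a),0]);ey=np.array([-ex[1],ex[0],0])
q=proj(s,[foot+i*.023*ex+j*.023*ey+[0,0,k] for k in(0,.05) for i,j in((1,1),(1,-1),(-1,-1),(-1,1))]);print(q.round(1))
cv2.imwrite("pics/s13f.png",s["frame"][:,:,::-1]);np.save("q.npy",q)
x0,y0=265,150;S=6;im=cv2.resize(s["frame"][y0:y0+95,x0:x0+85,::-1],None,fx=S,fy=S,interpolation=cv2.INTER_CUBIC);im2=im.copy()
for u,v in q: cv2.circle(im2,(int((u-x0+.5)*S),int((v-y0+.5)*S)),3,(0,0,255),1)
cv2.imwrite("pics/s13.png",cv2.resize(np.hstack([im,im2]),(800,448)))
E
```

```text
0.018639181733734904 [ 2.37786524e-03  1.91239099e-01 -3.16916618e+00]
[0.57054565 0.15167287 0.18529814] 23.005951387456296 0.0183016802879103 [0.02872856 0.01451617 0.05703868] 38.38
[[298.  219.2]
 [316.6 219.4]
 [316.  232. ]
 [296.8 231.8]
 [297.2 203.5]
 [316.3 203.7]
 [315.7 216.1]
 [296.  215.9]]
```

View pics/s13.png

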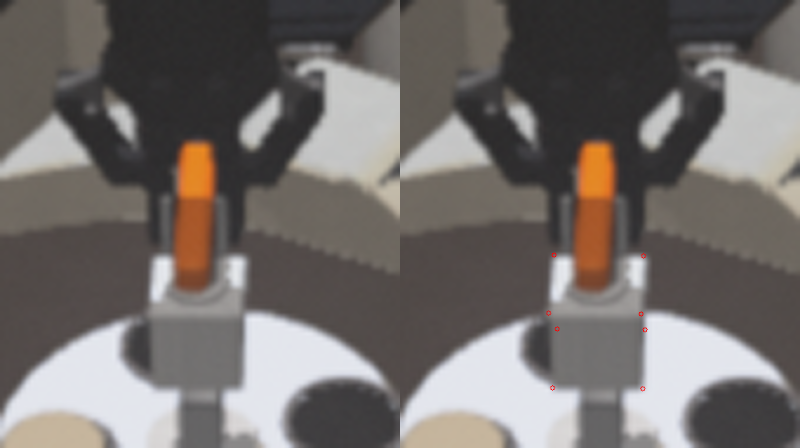

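The side view shows the block's lower corners within about 0.3 px of the prediction. I'll turn a quarter to yaw -67°, so that the bar runs across the view and its offset along the bar shows.

```bash
cat > chk.py <<'E'
from meas import *
bot.reach([.5704,.1516,.185],ori(-67));bot.dwell(.4);o=get_obs();print(o["position"],jawyaw(),get_obs()["joint_pos"][5],o["ft_torque"],T())
fs=[snap("side") for _ in range(6)];s=fs[0];s["frame"]=np.mean([f["frame"].astype(float) for f in fs],0).astype(np.uint8)
p=o["position"];foot=p-[0,0,.0935];a=np.radians(jawyaw()-90);ex=np.array([np.cos(a),np.sin(a),0]);ey=np.array([-ex[1],ex[0],0])
q=proj(s,[foot+i*.023*ex+j*.023*ey+[0,0,k] for k in(0,.05) for i,j in((1,1),(1,-1),(-1,-1),(-1,1))]);print(q.round(1))
b=proj(s,[foot+i*.05*ex+j*.009*ey+[0,0,k] for k in(.085,.105) for i,j in((1,1),(1,-1),(-1,-1),(-1,1))])
g=s["frame"].astype(float).mean(2)
m=orange(s);m[:150]=0;m[240:]=0;m[:,:260]=0;m[:,360:]=0;ys,xs=np.nonzero(m);print("bar cols",xs.min()-.5,xs.max()+.5,"pred",b[:,0].min(),b[:,0].max())
for y in(222,225,228):print(g[y,290:324].round().astype(int))
x0,y0=265,150;S=6;im=cv2.resize(s["frame"][y0:y0+95,x0:x0+85,::-1],None,fx=S,fy=S,interpolation=cv2.INTER_CUBIC);im2=im.copy()
for u,v in np.vstack([q,b]): cv2.circle(im2,(int((u-x0+.5)*S),int((v-y0+.5)*S)),3,(0,0,255),1)
cv2.imwrite("pics/s14.png",cv2.resize(np.hstack([im,im2]),(800,448)))
E
python3 chk.py
```

```text
[0.5704069  0.15160045 0.18501858] -66.99014321620182 1.4264402973578425 [-0.00396302  0.03336582  0.0205389 ] 40.48
[[316.6 219.5]
 [316.1 232.1]
 [296.9 231.9]
 [298.1 219.3]
 [316.4 203.8]
 [315.8 216.2]
 [296.1 216. ]
 [297.3 203.6]]
bar cols 284.5 327.5 pred 283.7494052363602 327.5933865970012
[184 124  84  67  63  63  68  96 109 112 112 112 112 112 112 111 111 111
 110 111 112 112 112 112 112 110 118 182 222 230 230 230 230 230]
[176 118  85  66  63  63  67  90 107 111 112 112 112 111 112 111 111 110
 109 110 111 112 111 111 113 111 121 193 225 230 230 230 230 230]
[230 217 174 135 108  92  79  85 104 112 112 112 111 112 112 112 111 110
 110 110 112 112 111 111 112 110 124 209 228 230 230 230 230 230]
```

View pics/s14.png

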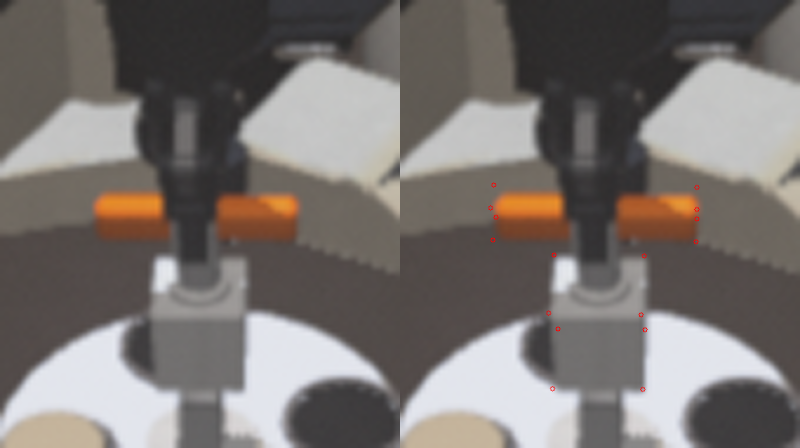

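```bash
python3 - <<'E'
from h import *
s=snap("side");print(proj(s,[[.5704,.1516,z] for z in(.05,.055,.06,.0915,.1165)]))
g=np.load("avg_side.npy").mean(2)
print(proj(s,[[.5704-.0091,.1516-.0041,.055]]))
E
```

```text
[[307.33961098 238.05013696]
 [307.29039091 236.57839764]
 [307.24091944 235.09864917]
 [306.92335683 225.58821735]
 [306.66387574 217.80206027]]
[[311.30483859 236.56296401]]
```

```bash
cat > ins.py <<'E'
from meas import *
x,y=.5711,.1519
bot.servo_line([x,y,.170],ori(-67),.06);bot.dwell(.1);f0=get_obs()["wrist_force"];print(f0)
for z in np.arange(.167,.1270,-.003):
    bot.servo_line([x,y,z],ori(-67),.05);o=get_obs();f=o["wrist_force"]-f0;print(round(z,4),o["position"].round(4),f.round(1),o["ft_torque"].round(2))
    if abs(f[2])>15 or np.hypot(f[0],f[1])>15:break
print(T(),o["gripper_width"])
look("pics/s15.png",100,110)
E
python3 ins.py
```

```text
[ 0.22298536 -0.87219166 -3.1520554 ]
0.167 [0.571  0.1519 0.1669] [-1.1  1.7 -0.4] [-0.   -0.01 -0.04]
0.164 [0.5709 0.1519 0.1638] [-0.4  0.4  0.3] [-0.01 -0.07 -0.  ]
0.161 [0.5711 0.1518 0.1608] [ 1.3 -0.2 -1.4] [-0.18 -0.11 -0.02]
0.158 [0.571  0.1518 0.1578] [ 0.1 -0.4  0.4] [-0.32 -0.15 -0.05]
0.155 [0.571  0.1518 0.1548] [ 0.2 -0.  -0.5] [-0.23 -0.22  0.01]
0.152 [0.571  0.1518 0.1518] [ 1.3 -1.3 -0.1] [-0.32 -0.24 -0.01]
0.149 [0.571  0.1518 0.1487] [ 0.9 -0.6 -1.6] [-0.39 -0.22 -0.03]
0.146 [0.571  0.1518 0.1458] [ 0.6 -0.9 -1.3] [-0.34 -0.26  0.02]
0.143 [0.571  0.1518 0.1428] [ 1.4 -0.6 -0.8] [-0.42 -0.27  0.01]
0.14 [0.571  0.1518 0.1397] [ 1.2 -1.1 -0.5] [-0.41 -0.28 -0.05]
0.137 [0.571  0.1519 0.1367] [ 0.2 -1.5 -0.7] [-0.39 -0.3  -0.04]
0.134 [0.571  0.1518 0.1338] [ 1.1 -1.4 -0.9] [-0.46 -0.35 -0.02]
0.131 [0.571  0.1519 0.1308] [ 1.  -1.  -0.2] [-0.42 -0.32 -0.04]
0.128 [0.5711 0.1519 0.1278] [ 1.4 -1.5 -0.3] [-0.44 -0.37 -0.03]
44.83 0.01825433359752231
```

View pics/s15.png

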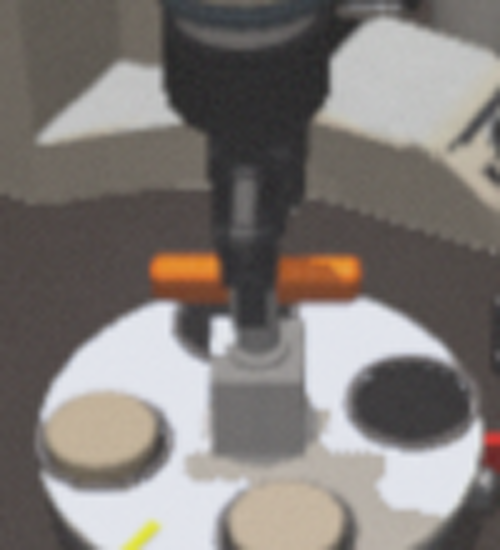

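```bash
cat > turn.py <<'E'
from meas import *
x,y=.5711,.1519
f0=get_obs()["wrist_force"][2]
for z in np.arange(.1274,.1235,-.0007):
    bot.servo_line([x,y,z],ori(-67),.03);bot.dwell(.05);o=get_obs()
    if o["wrist_force"][2]-f0>3:break
print("bottom",z,o["position"].round(4),o["wrist_force"].round(1))
bot.servo_line([x,y,o["position"][2]+.0002],ori(-67),.03)
for a in np.arange(-59,53.5,8).tolist()+[53]:
    q=np.array(get_obs()["joint_pos"]);k=kinematics.solve_ik([x,y,z+.0005],ori(a));bot.goto_joints(k)
    o=get_obs();print(round(a),jawyaw().round(1),T(),o["wrist_force"].round(1),o["ft_torque"].round(2))
    if np.linalg.norm(o["wrist_force"])>45:print("STOP");break
bot.dwell(.3);s=look("pics/s16.png",120,110);print(get_obs()["gripper_width"],T())
E
python3 turn.py
```

```text
bottom 0.1267 [0.5717 0.152  0.1275] [ 0.2 -2.4  4.6]
-59 -59.2 45.98 [ 1.2 -2.9  4. ] [-0.44 -0.2  -0.07]
-51 -51.4 46.24 [ 1.4 -3.1  4.4] [-0.59 -0.3  -0.18]
-43 -43.4 46.5 [ 0.3 -3.   5.3] [-0.4  -0.25  0.01]
-35 -35.5 46.76 [ 0.8 -0.8  6. ] [-0.28 -0.23  0.04]
-27 -27.5 47.02 [ 0.9 -0.5  5.9] [-0.08 -0.1   0.13]
-19 -19.4 47.27 [ 0.9 -0.2  4.9] [-0.14 -0.19  0.12]
-11 -11.4 47.53 [ 0.5 -0.8  5.7] [-0.06 -0.04  0.03]
-3 -3.4 47.79 [-0.2 -1.2  5.7] [-0.15  0.   -0.04]
5 4.6 48.05 [-0.1 -0.8  7.2] [-0.21 -0.05 -0.07]
13 12.6 48.31 [-1.  -1.4  7.3] [-0.23 -0.03 -0.14]
21 20.6 48.57 [-0.8 -1.4  7.6] [-0.2   0.05  0.09]
29 28.6 48.83 [-0.5 -0.9  6.2] [-0.12  0.06  0.11]
37 36.6 49.08 [-0.6 -1.7  7.7] [-0.17  0.14  0.11]
45 44.6 49.34 [-0.9 -0.5  6.8] [-0.12  0.05 -0.  ]
53 52.6 49.6 [-0.2 -1.3  7.3] [-0.17  0.1  -0.04]
53 52.5 49.85 [ 0.3 -0.6  6.7] [-0.08  0.06 -0.02]
0.018397034805567987 50.2
```

View pics/s16.png

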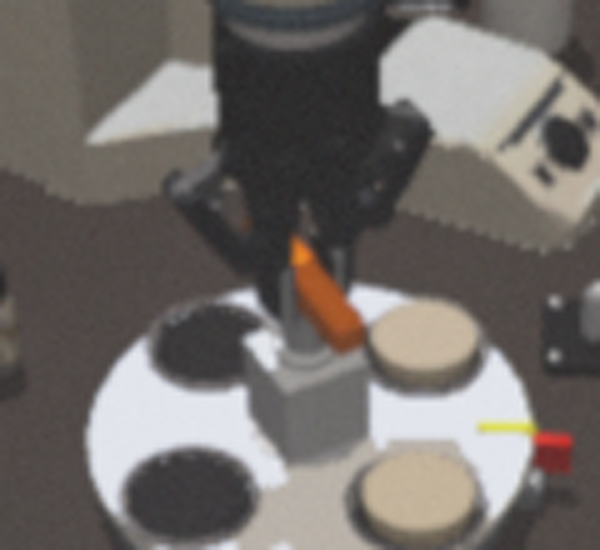

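The yellow mark stands at the red pointer, and the handle was fully seated (TCP 0.1275). Lifting off and looking at the pin.

```bash
python3 - <<'E'
from meas import *
x,y=.5711,.1519;yaw=jawyaw();f0=get_obs()["wrist_force"]
for z in np.arange(.131,.176,.005):
    bot.servo_line([x,y,z],None,.06);o=get_obs();f=o["wrist_force"]
    if np.linalg.norm(f-[0,0,-3])>12:print(z,f.round(1))
bot.servo_line([x,y,.215],None,.1);o=get_obs();print(o["position"],o["gripper_width"],o["wrist_force"].round(1),T())
s=snap("side");t=snap("top");crop(t,265,150,110,110,5,"pics/t17.png");crop(s,320,190,80,70,8,"pics/s17.png")
E
```

```text
[0.57090124 0.15182478 0.21483396] 0.01863878803003474 [-0.  -0.5 -2.7] 53.04
```

View pics/t17.png

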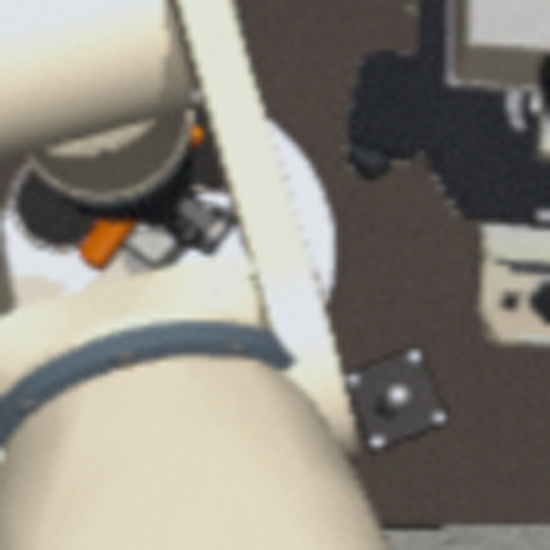

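View pics/s17.png

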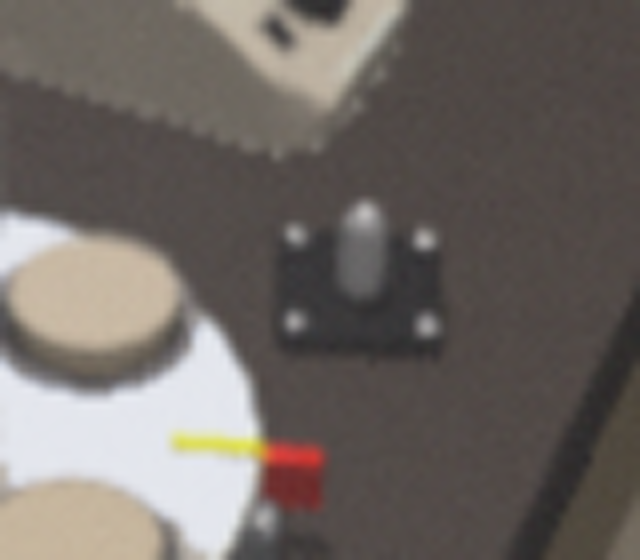

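```bash
python3 - <<'E'
from h import *
s=snap("side");t=snap("top")
pt=(395.5/5+265-.4,398.5/5+150-.4);ps=(360.25/8+320-.44,280.75/8+190-.44)
print(tri(t,pt,s,ps),plane(t,pt,.009),plane(s,ps,.009))
print("tip",tri(t,(398/5+264.6,396/5+149.6),s,(365/8+319.56,212/8+189.56)))
for a in(52.5,-67,23,113,142):print(a,kinematics.solve_ik([.471,0,.2],ori(a)))
E
```

```text
(array([ 4.71987042e-01, -1.26809404e-04,  6.97078126e-03]), np.float64(0.00019700461446030975)) [ 4.71710853e-01 -4.76369152e-05  9.00000000e-03] [0.47139089 0.00208947 0.009     ]
tip (array([ 4.71411568e-01, -1.14915102e-04,  3.76616242e-02]), np.float64(0.0013020631295763657))
52.5 [-3.18471876e-03  1.71049033e-01  2.00168172e+00 -4.44089210e-16
  9.68861901e-01 -9.19482576e-01]
-67 [-3.18471876e-03  1.71049033e-01  2.00168172e+00 -4.44089210e-16
  9.68861901e-01  1.16618588e+00]
23 [-0.00318472  0.17104903  2.00168172  0.          0.9688619  -0.40461045]
113 [-3.18471876e-03  1.71049033e-01  2.00168172e+00 -4.44089210e-16
  9.68861901e-01 -1.97540677e+00]
142 [-3.18471876e-03  1.71049033e-01  2.00168172e+00 -4.44089210e-16
  9.68861901e-01 -2.48155226e+00]
```

```bash
python3 - <<'E'
from meas import *
x,y=.4718,.0001
bot.reach([x,y,.2],ori(64.2));bot.servo_line([x,y,.15],ori(64.2),.1);bot.dwell(.2);f0=get_obs()["wrist_force"]
for z in [.14,.13,.12,.112,.107,.105,.104,.103,.1022,.1015,.1008,.1]:
    bot.servo_line([x,y,z],ori(64.2),.05);bot.dwell(.05);o=get_obs();f=o["wrist_force"]-f0
    if np.linalg.norm(f)>4:break
print(z,o["position"].round(4),f.round(1),T())
look("pics/s18.png",100,110)
E
```

```text
0.1008 [0.472  0.     0.1015] [-2.5 -2.  11. ] 58.51
```

View pics/s18.png

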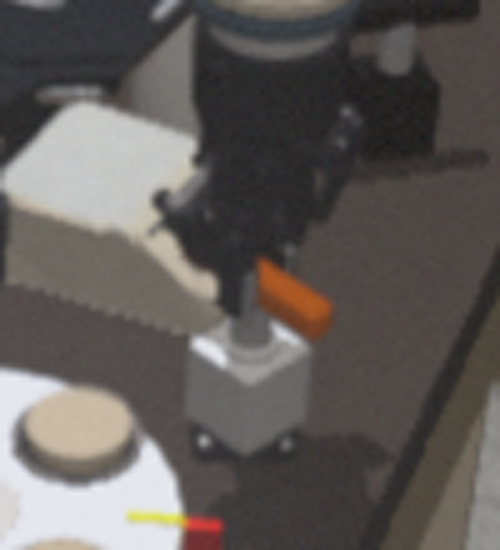

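Seated at z = 0.1015, the same as at pick-up. Releasing, backing away and checking.

```bash
python3 - <<'E'
from meas import *
bot.servo_line([.4718,.0001,.1016],None,.03)
hand.move_gripper(.06,30);bot.servo_line([.4718,.0001,.22],None,.12)
a=np.radians(-75);bot.reach([.42*np.cos(a),.42*np.sin(a),.28],ori(-75));bot.dwell(.3)
s=snap("side");t=snap("top");crop(t,190,150,190,110,4,"pics/t19.png");crop(s,220,170,180,140,4,"pics/s19.png")
cv2.imwrite("pics/t19f.png",t["frame"][:,:,::-1]);print(T(),get_obs()["wrist_force"])
e=bar(t,(325,370),(200,250));f=bar(s,(345,395),(180,212));print(tri(t,e[2],s,f[2]))
E
```

```text
62.79 [-0.24100648  0.16589994  0.28848846]
(array([ 0.47195226, -0.00143598,  0.10447493]), np.float64(0.0038713366872836124))
```

View pics/t19f.png

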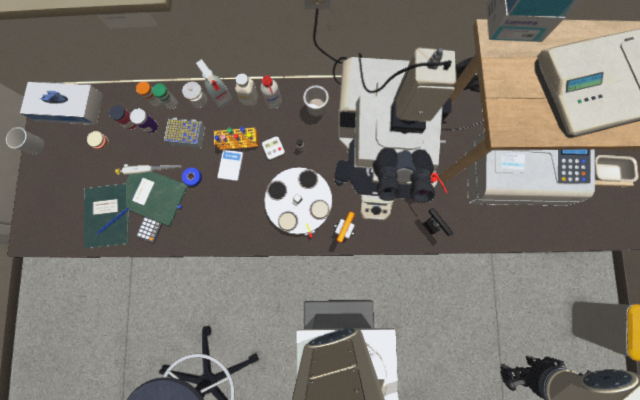

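View pics/t19.png

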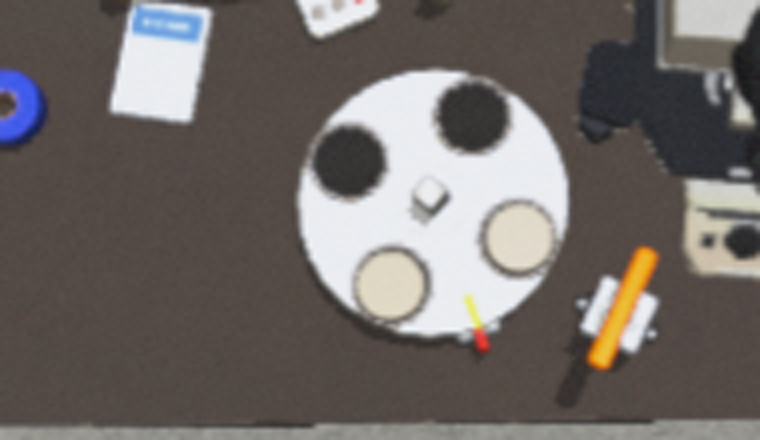

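View pics/s19.png

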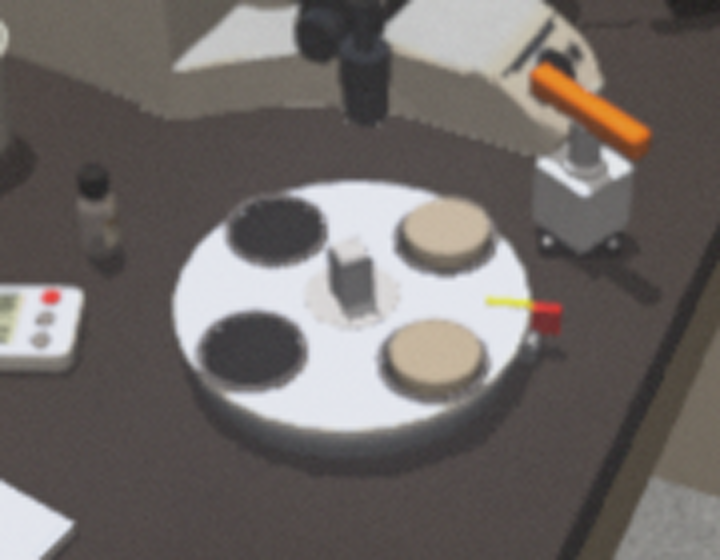

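Both dishes lie flat in their wells. The yellow mark, at top px about (308,228), meets the red pointer at (310,235). The handle stands upright on its pin at (345,226), and the robot is clear of everything. Handing in.

```bash
python3 -c "
from workcell import hand_in;hand_in()"
```

```text
the job is handed in; nothing more can be done
```

I finished the whole job in the order asked and handed it in; the robot's clock read about 63 s at the last check.

- **Dishes:** there were two, both beige; neither camera showed a red one or a third. Each now lies flat in its own well. My first grasp of the front dish missed: the next clear view showed it about 4.5 cm aside, at (0.530, 0.485). I take that to be the knock the task warned of, though my closing fingers may have played a part. I picked it up again from there.
- **Carousel:** the handle went fully down onto the shaft, with contact at tool height 0.1275 m, as predicted. I turned it 120° counter-clockwise, then lifted it off. The last pictures show the yellow mark at the red pointer; I judged this by eye and did not measure the angle.
- **Handle:** it stands upright on its parking pin. I put it down at the same height it was picked up from, and the centre of its bar measured within about 1 mm of where it started.
- **Forces and contacts:** the largest force I read was about 17 N, for a moment while setting down the first dish. One finger also touched the note card lightly (about 8 N).

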